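Show the date on the base of a jar from the bottle caddy

ROBOT

A 6-joint arm with a two-finger parallel gripper is mounted at the origin on the work surface. World frame = base frame: x ahead of the robot, y to its left, z up, the work surface at z = 0. Lengths are in m, angles in rad, forces in N, time in s.
With the tool pointing down it reaches from about 0.275 to 0.825 m from the base axis. Payload 5.2 kg.
Tool frame: the origin (TCP) lies on the centre line of the jaws, within the pads' length; the fingertips stand r.tips_ahead ahead of it and the grasp point (between the pads) lies 3 mm ahead of it (r.tips_ahead is the distance from the TCP to the fingertips, in m); z points along the fingers, y is the line along which they close (so a half turn about z gives the same grasp; the last joint's range is limited). The gripper opens to 93 mm and grips with 3 to 60 N. Pads are 15 mm wide; open, the fingers measure 128 mm over their backs; the gripper's body (75 mm by 188 mm) begins 65 mm behind the grasp point.
Start: joints at [1.008, 0.259, 1.535, -0, 1.348, -0.203], TCP at [0.194, 0.515, 0.241] pointing down, gripper open.
Joint ranges: [-3.14, 3.14], [-0.91, 2.08], [0.19, 2.58], [-1.22, 4.36], [0.22, 2.71], [-3.12, 3.12]. Speed limits (rad/s): [2.57, 2.57, 3.14, 3.14, 3.14, 3.14].

INTERFACE

Orientations are given as a unit quaternion [x, y, z, w].
In Python, from bench import r gives the robot as it stands.
- The arm moves only by the shell command python3 drive.py 'ROWS' [FORCE]. ROWS is rows parted by semicolons, their numbers by spaces, 1 to 20 of them, each of 7 numbers: dx, dy, dz in m, then a rotation vector rx, ry, rz in rad, then the finger opening in m; each row is the pose to reach, as a shift and turn from the pose commanded when the command began, along the tool's axes at that moment; what a row does not reach only later rows make up. A row lasts 1/12 s, in which the tool goes at most 0.0417 m and 0.125 rad, less where a joint would pass 70% of its speed; a pose out of reach is approached as far as the arm can. The fingers move at their own pace and stop on an object; FORCE is the grip in N (left out, the last holds). Time passes only in rows, so rows that do not move let the fingers close. It prints the time, the measured TCP pose, the force, the opening and the grip force at its end.
- r.sense(): the state, without advancing time (a new reading comes with each control period).
- r.get_image(name): name is "scene" or "top" or "wrist"; returns the picture (420x560x3 uint8, red, green, blue); there is no depth.
- r.camera_info(name): a dict with "vfov" (degrees; the focal length in pixels is half the picture's height over the tangent of half this angle, whatever the lens; pixels are square), "cx", "cy" (the principal point, pixels), "pose" (4x4, takes a point from camera to world coordinates); the wrist camera has in their place "hand_eye" (4x4, takes a point from camera to tool coordinates, whose origin is the TCP and whose axes are the flange's). Camera axes: x right, y up, looking along -z (the intrinsics and any distortion apply to the point x, -y, -z); pixel columns grow to the right and rows downward; lengths in m; the calibration is good to about 2 mm. A picture is of the moment at which its call begins: read the wrist's pose just before it. camera_info takes no time and is no camera call.
- r.close_job(): hands the job in; it is judged then, once.
The state is a dict: "t": time; "joints": joint angles; "dq": joint speeds; "joint_efforts": joint torques, N m; "ee_pos": TCP position; "ee_rot": TCP orientation; "wrist_force": force on the tool from outside, world axes, zero at the start; "wrist_torque": the same for the moment, N m; "width": finger opening in m; "grip_force": force on a finger pad.
Only numpy, scipy, OpenCV 4.12 (cv2) and the standard library are available. Lean on these libraries where they do the work, as an engineer would, in place of code of your own. Each camera call takes 0.05 s, during which the arm holds its last target. There are 200 camera calls.

TASK

The date is stamped on the underside of the tall straight-sided jar in the wooden caddy, and someone across the table from you wants to read it: lift off the cling-film carton that lies across the jar and bottles and lay it down on the clear table (do not drop it), then draw the jar up out of its cell and tip it over in the air, well past halfway towards lying level, so that its base faces straight across to the far side, away from the robot. Finish while still holding it there, steady, more than 20 cm above the table and touching nothing else; leave the other jars, bottles and things on the table where they stand.

Things in the scene. Friction and masses are not known exactly. Their poses are not given: they have to be found in the camera images.
- caddy: fixed plywood bottle caddy, 168 x 248 mm, 2 x 3 open square cells, 80 mm pitch, 72 mm inside. Origin: centre of underside; own x across the rows (about away from the robot), y along them. Floor 10 mm thick, sides and dividers 70 mm high, ends 85 mm. Row x = +40 mm: jar, bottle_a, bottle_b in any order (y -80, 0, 80 mm); row x = -40 mm: squat jars.
- clear_table (a point): fixed point on the bare table top to the robot's right of the caddy, the middle of a stretch 340 mm (world x) by 170 mm (world y) that is always empty; the carton can be laid there.
- jar: the jar to show: the only tall straight-sided one, a round glass jar with a steel screw lid as wide as the body, 56 mm diameter, 150 mm high, rigid, lid tight, about 0.4 kg, stands loose in its cell. Origin: centre of its underside; own z points from base to lid.
- jar_mid (a point): centre of the jar, 75 mm above its underside on its axis.
- carton: closed cling-film carton, 50 x 300 x 50 mm (own x, y, z), about 0.35 kg, lies loose across the flat tops of the three tall things, its long own y axis roughly along the caddy's own y. Origin: centre of its underside (160 mm above the table at the start).
- carton_mid (a point): centre of the carton, 25 mm above its underside.
- reader (a point): fixed point in the air over the far part of the table, 280 mm up, in front of the person who reads; its axes are the world axes: own x (+x) points straight across the table, away from the robot, the way the base of the jar must face.
- bottle_a: narrow-necked sauce bottle in the caddy, 60 mm diameter up to 78 mm, then a shoulder to a 30 mm neck and cap, 150 mm high. Bystander. Origin: centre of underside, z up.
- bottle_b: second bottle of the same shape. Bystander.
- squat_a: squat screw-top jar in the caddy, 64 mm diameter, 85 mm high. Bystander. Origin: centre of underside, z up.
- squat_b: second squat jar, same shape. Bystander.
- food_tin: steel food tin, 73 mm diameter, 110 mm high, on the table. Bystander. Origin: centre of underside.
- canister: ceramic canister with wooden lid, 100 mm diameter, 140 mm high, on the table. Bystander. Origin: centre of underside.
- pepper_mill: turned wooden pepper mill, 54 mm diameter, 141 mm high, on the table. Bystander. Origin: centre of underside.
- mug: white mug, 82 mm diameter, 95 mm high, handle on its own +y side, on the table. Bystander. Origin: centre of underside.

How it is judged:
By the outcome, as a careful person would: the job done as asked, in the order asked, and still so for the second after the job is handed in, while the arm keeps its last pose, push and grip.
It also fails if it takes over 58 s, if anything falls off the work surface, if the arm or the gripper's body presses on something with over 40 N, if the wrist force passes 120 N, or if a joint passes its speed limit or range.

## Working session

There is one attempt and no reset: what is moved stays moved. The work goes in short steps, Python scripts to look and compute and a shell command to move; the robot and the scene stay as the last step left them, time stands still between calls to the robot, and variables do not carry over. Pictures are saved under pics/ and viewed, at most 10 in all, crops included, and the job is handed in when it is done.

```bash
ls; mkdir -p pics; python3 - <<'E'
from bench import r
import cv2,numpy as np
np.set_printoptions(precision=4,suppress=True)
s=r.sense();print(s);print(r.tips_ahead)
for n in("scene","top","wrist"):
    print(n,r.camera_info(n)); cv2.imwrite(f"pics/{n}0.png",r.get_image(n)[:,:,::-1])
E
```

```text
bench.py
drive.py
pics
{'t': 0.0, 'joints': array([ 1.0082,  0.2593,  1.5361,  0.    ,  1.348 , -0.2028]), 'dq': array([-0.0011,  0.0007, -0.0005, -0.0012, -0.0005, -0.0008]), 'joint_efforts': array([ -0.0014, -43.7304, -28.3993,   0.0715,   0.0413,  -0.0001]), 'ee_pos': array([0.1933, 0.5144, 0.2398]), 'ee_rot': array([ 0.1789,  0.9839, -0.0008, -0.0004]), 'wrist_force': array([-0.178 ,  0.4808, -0.322 ]), 'wrist_torque': array([ 0.0029,  0.0621, -0.001 ]), 'grip_force': 0.0, 'width': 0.09275125734938504}
0.022
scene {'vfov': 53.64032720048693, 'cx': 281.04266530798645, 'cy': 206.3592690863681, 'pose': array([[ 0.529 , -0.6842,  0.5021,  1.2647],
       [ 0.8485,  0.4171, -0.3256, -0.4318],
       [ 0.0133,  0.5982,  0.8012,  1.1588],
       [ 0.    ,  0.    ,  0.    ,  1.    ]])}
top {'vfov': 46.00026721361644, 'cx': 277.1499627155053, 'cy': 203.53896860493347, 'pose': array([[-0.0167,  0.9941, -0.1075,  0.4924],
       [-0.9998, -0.0161,  0.0066, -0.0015],
       [ 0.0048,  0.1076,  0.9942,  1.4049],
       [ 0.    ,  0.    ,  0.    ,  1.    ]])}
wrist {'vfov': 65.7765653553393, 'cx': 282.5216287404756, 'cy': 208.35063014679724, 'hand_eye': array([[-0.    ,  0.9559,  0.2936,  0.0813],
       [ 1.    ,  0.0001, -0.0004,  0.0003],
       [-0.0004,  0.2936, -0.9559, -0.1458],
       [ 0.    ,  0.    ,  0.    ,  1.    ]])}
```

View pics/scene0.png

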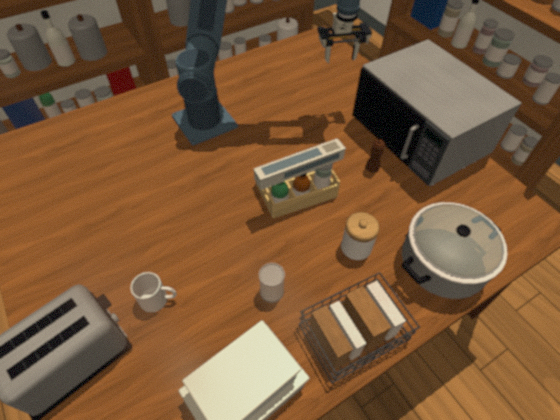

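View pics/top0.png

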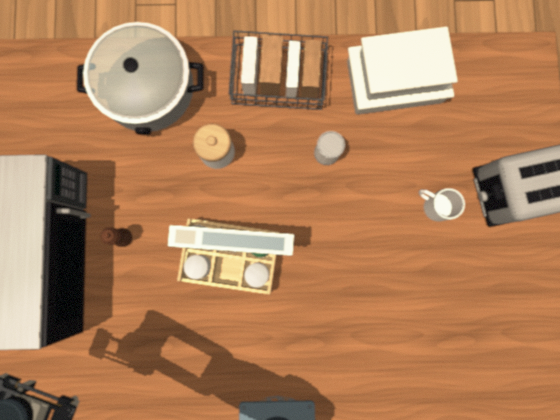

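The scene view shows the carton over the far row at about (300,165), with green, orange and pale lids below it. The top view shows the carton from about (170,237) to (293,242) and the squat jars at (196,267) and (257,275). Next I'll view enlarged crops.

```bash
python3 - <<'E'
import cv2,numpy as np
a=cv2.imread("pics/scene0.png")[130:225,240:360]; b=cv2.imread("pics/top0.png")[205:300,160:305]
a=cv2.resize(a,None,fx=5,fy=5,interpolation=cv2.INTER_CUBIC);b=cv2.resize(b,None,fx=5,fy=5,interpolation=cv2.INTER_CUBIC)
cv2.imwrite("pics/sc1.png",a);cv2.imwrite("pics/tc1.png",b)
E
```

```text
(no output)
```

View pics/sc1.png

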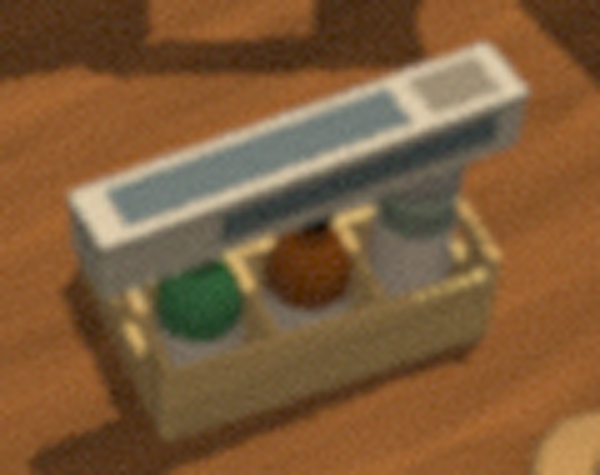

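View pics/tc1.png

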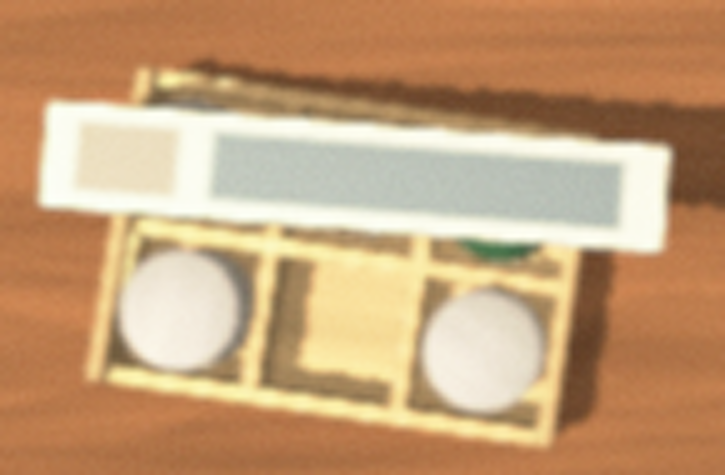

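The jar is the pale, straight glass one at the +y end, the right end in the scene view. The green bottle stands at the -y end and the brown one in the middle. I'll triangulate the carton corners and fit the caddy.

```bash
cat > h.py <<'E'
from bench import r
import numpy as np
from scipy.spatial.transform import Rotation as R
np.set_printoptions(precision=4,suppress=True)
def ray(n,uv,T=None):
    c=r.camera_info(n); f=210/np.tan(np.radians(c["vfov"]/2))
    T=c["pose"] if T is None else T
    d=T[:3,:3]@np.array([(uv[0]-c["cx"])/f,-(uv[1]-c["cy"])/f,-1.]); return T[:3,3],d/np.linalg.norm(d)
def tri(*rs):
    A=sum(np.eye(3)-np.outer(d,d) for o,d in rs); b=sum((np.eye(3)-np.outer(d,d))@o for o,d in rs)
    p=np.linalg.solve(A,b); return p,max(np.linalg.norm(np.cross(p-o,d)) for o,d in rs)
def atz(rr,z): o,d=rr; return o+d*(z-o[2])/d[2]
def tool():
    s=r.sense(); M=np.eye(4);M[:3,:3]=R.from_quat(s["ee_rot"]).as_matrix();M[:3,3]=s["ee_pos"];return M
E
python3 - <<'E'
from h import *
t=lambda x,y:ray("top",(160+x/5-.4,205+y/5-.4)); s=lambda x,y:ray("scene",(240+x/5-.4,130+y/5-.4))
for a,b in(((48,102),(525,92)),((671,146),(105,250)),((664,252),(72,195)),((38,208),(487,42))):
    print(*tri(t(*a),s(*b)),atz(t(*a),.21))
print("caddy")
for a in((143,70),(92,380),(548,440)): print(atz(t(*a),.085))
for a in((180,310),(483,350)):print("sq",atz(t(*a),.095))
for a in((165,440),(490,355)):print("foot",atz(s(*a),0))
for n,p in(("mill",(120,237)),("canis",(217,160)),("glass",(330,153)),("mug",(440,210))):print(n,atz(ray("top",p),.05))
E
```

```text
[0.5742 0.2537 0.2044] 0.0004127060724698203 [0.5736 0.2521 0.21  ]
[ 0.5489 -0.0463  0.2057] 0.0026534804279840446 [ 0.5474 -0.0484  0.21  ]
[ 0.4983 -0.0412  0.2039] 0.003463029974976447 [ 0.4966 -0.044   0.21  ]
[0.5237 0.2594 0.2037] 0.0016423981878788882 [0.5227 0.2566 0.21  ]
caddy
[0.5984 0.2281 0.085 ]
[0.4349 0.2545 0.085 ]
[0.3996 0.0146 0.085 ]
sq [0.471  0.2066 0.095 ]
sq [0.4475 0.0478 0.095 ]
foot [ 0.5642 -0.0109  0.    ]
foot [0.6209 0.2227 0.    ]
mill [0.5539 0.4201 0.05  ]
canis [0.7632 0.1546 0.05  ]
glass [ 0.7781 -0.1601  0.05  ]
mug [ 0.6137 -0.4588  0.05  ]
```

```bash
cat >> h.py <<'E'
def down(az):  # tool z down, closing axis y at azimuth az
    y=np.array([np.cos(az),np.sin(az),0]);z=np.array([0,0,-1.]);return np.c_[np.cross(y,z),y,z]
def go(p,Rm):
    T=tool(); d=T[:3,:3].T@(np.array(p)-T[:3,3]); w=R.from_matrix(T[:3,:3].T@Rm).as_rotvec()
    print("row",d,w,"rows>=",np.linalg.norm(d)/.0417,np.linalg.norm(w)/.125)
E
python3 - <<'E'
from h import *
go([.45,.22,.30],down(-.085)); go([.536,.106,.30],down(-.085))
E
```

```text
row [-0.3438 -0.1854 -0.0598] [-0.0014  0.0006  1.296 ] rows>= 9.476337723668689 10.367892340303397
row [-0.4645 -0.2618 -0.0598] [-0.0014  0.0006  1.296 ] rows>= 12.865452986564163 10.367892340303397
```

```bash
python3 drive.py '-0.04 0 -0.02 0 0 0 0.09; -0.08 -0.02 -0.05 0 0 0.1 0.09; -0.4645 -0.262 -0.06 0 0 1.296 0.09; -0.4645 -0.262 -0.06 0 0 1.296 0.09; -0.4645 -0.262 -0.06 0 0 1.296 0.09; -0.4645 -0.262 -0.06 0 0 1.296 0.09; -0.4645 -0.262 -0.06 0 0 1.296 0.09; -0.4645 -0.262 -0.06 0 0 1.296 0.09; -0.4645 -0.262 -0.06 0 0 1.296 0.09; -0.4645 -0.262 -0.06 0 0 1.296 0.09; -0.4645 -0.262 -0.06 0 0 1.296 0.09; -0.4645 -0.262 -0.06 0 0 1.296 0.09; -0.4645 -0.262 -0.06 0 0 1.296 0.09; -0.4645 -0.262 -0.06 0 0 1.296 0.09; -0.4645 -0.262 -0.06 0 0 1.296 0.09; -0.4645 -0.262 -0.06 0 0 1.296 0.09; -0.4645 -0.262 -0.06 0 0 1.296 0.09'
python3 - <<'E'
from h import *
import cv2
T=tool();print(T,r.sense()["joints"]);np.save("T1.npy",T)
cv2.imwrite("pics/w1.png",r.get_image("wrist")[:,:,::-1])
E
```

```text
t: 1.57
ee_pos: [0.5351, 0.1073, 0.3004]
ee_rot: [0.736, 0.677, -0.0, -0.001]
wrist_force: [-0.4, -0.1, -0.6]
width: 0.09
grip_force: 0.0
[[ 0.0838  0.9965 -0.0011  0.5351]
 [ 0.9965 -0.0838  0.0007  0.1073]
 [ 0.0006 -0.0012 -1.      0.3004]
 [ 0.      0.      0.      1.    ]] [-0.007   0.2187  1.4418  0.0007  1.4822  0.0768]
```

View pics/w1.png

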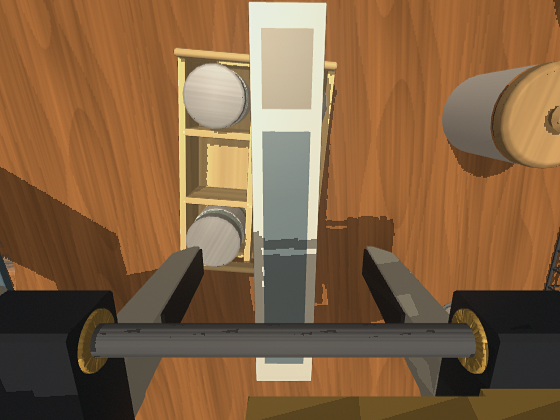

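The wrist view shows the carton lying along the jaw plane, with its ends at (250,2)-(327,2) and (256,381)-(310,381). The caddy's +y end wall is at row 50.

```bash
python3 - <<'E'
from h import *
T=np.load("T1.npy")@r.camera_info("wrist")["hand_eye"]
t=lambda x,y:ray("top",(160+x/5-.4,205+y/5-.4)); s=lambda x,y:ray("scene",(240+x/5-.4,130+y/5-.4)); w=lambda *p:ray("wrist",p,T)
P=[]
for a,b,c in(((48,102),(525,92),(327,2)),((671,146),(105,250),(310,381)),((664,252),(72,195),(256,381)),((38,208),(487,42),(250,2))):
    p,e=tri(t(*a),s(*b),w(*c));P.append(p);print(p,e,atz(w(*c),.21))
P=np.array(P);m=P.mean(0);d=P[0]+P[3]-P[1]-P[2];print(m,np.arctan2(-d[0],d[1]))
Q=np.array([atz(w(*c),.21) for c in((327,2),(310,381),(256,381),(250,2))]);d=Q[0]+Q[3]-Q[1]-Q[2];print(Q.mean(0),np.arctan2(-d[0],d[1]))
for c in((214,96),(214,238)):print("sq",atz(w(*c),.095))
for c in((175,50),(337,66)):print("cad",atz(w(*c),.085))
m[2]=.184;go([.5355,.1055,.182],down(-.085))
E
```

```text
[0.5755 0.2528 0.2062] 0.0016161810564921245 [0.5764 0.2515 0.21  ]
[ 0.5491 -0.0473  0.2091] 0.003899908951585125 [ 0.5478 -0.0487  0.21  ]
[ 0.4995 -0.0426  0.2091] 0.004769449382608854 [ 0.4989 -0.0447  0.21  ]
[0.5253 0.2581 0.2052] 0.0025465077011172887 [0.5275 0.2556 0.21  ]
[0.5373 0.1053 0.2074] -0.08664045206307597
[0.5377 0.1034 0.21  ] -0.0950639958961928
sq [0.4737 0.2075 0.095 ]
sq [0.451  0.0525 0.095 ]
cad [0.4388 0.255  0.085 ]
cad [0.6017 0.2263 0.085 ]
row [-0.0021  0.0007  0.1186] [-0.0007 -0.0005  0.0019] rows>= 2.845267980733795 0.01692936207355015
```

```bash
python3 drive.py '-0.003 0.002 0.03 0 0 0 0.09; -0.003 0.002 0.06 0 0 0 0.09; -0.003 0.002 0.085 0 0 0 0.09; -0.003 0.002 0.105 0 0 0 0.09; -0.003 0.002 0.114 0 0 0 0.09; -0.003 0.002 0.114 0 0 0 0.09; -0.003 0.002 0.114 0 0 0 0.04; -0.003 0.002 0.114 0 0 0 0.04; -0.003 0.002 0.114 0 0 0 0.04; -0.003 0.002 0.114 0 0 0 0.04; -0.003 0.002 0.114 0 0 0 0.04; -0.003 0.002 0.114 0 0 0 0.04; -0.003 0.002 0.114 0 0 0 0.04; -0.003 0.002 0.114 0 0 0 0.04' 35
```

```text
t: 2.78
ee_pos: [0.5375, 0.1028, 0.1869]
ee_rot: [0.737, 0.676, -0.0, -0.0]
wrist_force: [-3.0, -0.5, 3.8]
width: 0.0499
grip_force: 35.0
```

```bash
python3 drive.py '0 0 -0.02 0 0 0 0.04; 0 0 -0.05 0 0 0 0.04; 0 0 -0.08 0 0 0 0.04; 0 0 -0.1 0 0 0 0.04; 0 0 -0.1 0 0 0 0.04'
python3 - <<'E'
from h import *
go([.45,-.18,.287],down(-np.pi/2)); print(r.sense()["width"])
E
```

```text
t: 3.2
ee_pos: [0.5399, 0.1028, 0.2907]
ee_rot: [0.737, 0.676, 0.003, 0.003]
wrist_force: [2.3, -0.2, -2.7]
width: 0.0499
grip_force: 35.0
row [-0.2894 -0.0656  0.003 ] [ 0.0057 -0.0061  1.4857] rows>= 7.117149106665351 11.886039533993793
0.04991991845948985
```

```bash
python3 drive.py '-0.02 -0.005 0 0 0 0.1 0.04; -0.045 -0.01 0 0 0 0.2 0.04; -0.07 -0.016 0 0 0 0.32 0.04; -0.095 -0.022 0 0 0 0.44 0.04; -0.12 -0.027 0 0 0 0.56 0.04; -0.145 -0.033 0 0 0 0.68 0.04; -0.17 -0.039 0 0 0 0.8 0.04; -0.195 -0.044 0 0 0 0.92 0.04; -0.22 -0.05 0 0 0 1.04 0.04; -0.24 -0.055 0 0 0 1.16 0.04; -0.26 -0.06 0 0 0 1.28 0.04; -0.28 -0.063 0 0 0 1.4 0.04; -0.289 -0.065 0 0 0 1.486 0.04; -0.289 -0.065 0 0 0 1.486 0.04; -0.289 -0.065 0 0 0 1.486 0.04'
python3 - <<'E'
from h import *
import cv2
go([.45,-.18,.032],down(-np.pi/2)); print(tool())
cv2.imwrite("pics/s2.png",cv2.resize(r.get_image("scene")[60:340,100:460,::-1],None,fx=2,fy=2))
E
```

```text
t: 4.45
ee_pos: [0.4478, -0.1793, 0.2848]
ee_rot: [1.0, 0.001, -0.001, -0.001]
wrist_force: [-0.6, -0.5, -3.7]
width: 0.0499
grip_force: 35.0
row [0.0028 0.0013 0.2528] [-0.0023  0.0025  0.001 ] rows>= 6.062220000021047 0.028192844924752034
[[ 1.      0.001  -0.0025  0.4478]
 [ 0.001  -1.      0.0023 -0.1793]
 [-0.0025 -0.0023 -1.      0.2848]
 [ 0.      0.      0.      1.    ]]
```

View pics/s2.png

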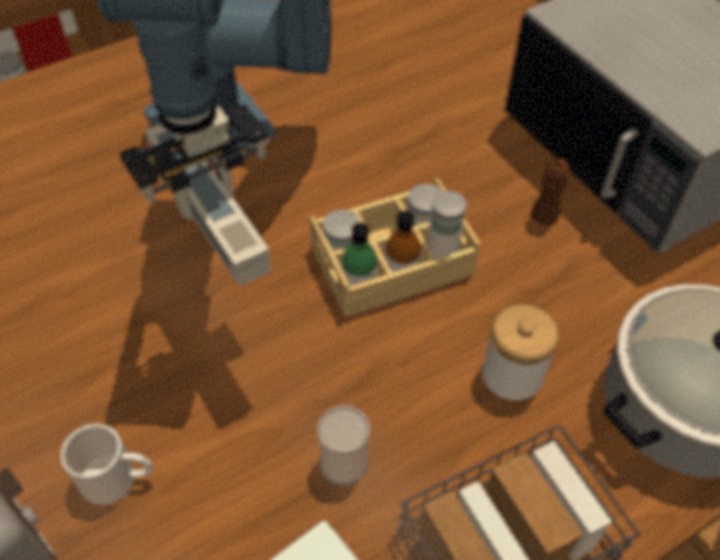

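The carton is held level over bare table. The bottles still stand, and the jar's lid is at about crop (450,200), which is scene (325,160). Now I'll lower it.

```bash
python3 drive.py '0 0 0.03 0 0 0 0.04; 0 0 0.065 0 0 0 0.04; 0 0 0.1 0 0 0 0.04; 0 0 0.135 0 0 0 0.04; 0 0 0.17 0 0 0 0.04; 0 0 0.2 0 0 0 0.04; 0 0 0.225 0 0 0 0.04; 0 0 0.24 0 0 0 0.04; 0 0 0.247 0 0 0 0.04; 0 0 0.25 0 0 0 0.04; 0 0 0.252 0 0 0 0.04; 0 0 0.254 0 0 0 0.04; 0 0 0.254 0 0 0 0.04'
```

```text
t: 5.58
ee_pos: [0.4493, -0.1798, 0.0334]
ee_rot: [1.0, 0.0, 0.001, 0.001]
wrist_force: [0.2, -0.2, -4.3]
width: 0.0499
grip_force: 35.0
```

```bash
python3 drive.py '0 0 0.001 0 0 0 0.04; 0 0 0.002 0 0 0 0.04; 0 0 0.003 0 0 0 0.04;0 0 0.004 0 0 0 0.04; 0 0 0.004 0 0 0 0.04'; python3 drive.py '0 0 0.001 0 0 0 0.04; 0 0 0.002 0 0 0 0.04; 0 0 0.002 0 0 0 0.04'
```

```text
t: 6.0
ee_pos: [0.4485, -0.1796, 0.0286]
ee_rot: [1.0, -0.0, -0.0, -0.0]
wrist_force: [-0.9, -0.8, -4.2]
width: 0.0501
grip_force: 35.0
t: 6.25
ee_pos: [0.4486, -0.1796, 0.0268]
ee_rot: [1.0, -0.0, 0.0, 0.0]
wrist_force: [0.1, 0.4, -0.9]
width: 0.0501
grip_force: 35.0
```

```bash
python3 drive.py '0 0 0.001 0 0 0 0.04; 0 0 0.001 0 0 0 0.04; 0 0 0.001 0 0 0 0.09; 0 0 0.001 0 0 0 0.09; 0 0 0.001 0 0 0 0.09; 0 0 0.001 0 0 0 0.09; 0 0 0.001 0 0 0 0.09; 0 0 0.001 0 0 0 0.09; 0 0 -0.02 0 0 0 0.09; 0 0 -0.05 0 0 0 0.09; 0 0 -0.09 0 0 0 0.09; 0 0 -0.13 0 0 0 0.09; 0 0 -0.17 0 0 0 0.09; 0 0 -0.21 0 0 0 0.09; 0 0 -0.25 0 0 0 0.09; 0 0 -0.25 0 0 0 0.09'
python3 - <<'E'
from h import *
# camera sits at tool +x; hover 
go([.55,.17,.29],down(-.15))
E
```

```text
t: 7.58
ee_pos: [0.4517, -0.1816, 0.2849]
ee_rot: [1.0, -0.0, 0.006, 0.004]
wrist_force: [1.4, -0.5, 0.1]
width: 0.0897
grip_force: 0.0
row [ 0.0984 -0.3515 -0.0068] [ 0.0154 -0.004  -1.4208] rows>= 8.755535640714667 11.366906616041435
```

```bash
python3 drive.py '0.098 -0.351 -0.007 0.015 -0.004 -1.421 0.09; 0.098 -0.351 -0.007 0.015 -0.004 -1.421 0.09; 0.098 -0.351 -0.007 0.015 -0.004 -1.421 0.09; 0.098 -0.351 -0.007 0.015 -0.004 -1.421 0.09; 0.098 -0.351 -0.007 0.015 -0.004 -1.421 0.09; 0.098 -0.351 -0.007 0.015 -0.004 -1.421 0.09; 0.098 -0.351 -0.007 0.015 -0.004 -1.421 0.09; 0.098 -0.351 -0.007 0.015 -0.004 -1.421 0.09; 0.098 -0.351 -0.007 0.015 -0.004 -1.421 0.09; 0.098 -0.351 -0.007 0.015 -0.004 -1.421 0.09; 0.098 -0.351 -0.007 0.015 -0.004 -1.421 0.09; 0.098 -0.351 -0.007 0.015 -0.004 -1.421 0.09; 0.098 -0.351 -0.007 0.015 -0.004 -1.421 0.09; 0.098 -0.351 -0.007 0.015 -0.004 -1.421 0.09; 0.098 -0.351 -0.007 0.015 -0.004 -1.421 0.09'
python3 - <<'E'
from h import *
import cv2
T=tool();print(T);np.save("T2.npy",T)
a=r.get_image("wrist")[:,:,::-1].copy();b=cv2.resize(r.get_image("top")[205:325,150:390,::-1],None,fx=3,fy=3,interpolation=cv2.INTER_CUBIC)
cv2.imwrite("pics/w2.png",a);cv2.imwrite("pics/t2.png",b)
E
```

```text
t: 8.83
ee_pos: [0.5466, 0.1713, 0.2834]
ee_rot: [0.759, 0.651, -0.002, -0.007]
wrist_force: [-0.9, 0.1, -0.4]
width: 0.09
grip_force: 0.0
[[ 0.1515  0.9884 -0.0121  0.5466]
 [ 0.9884 -0.1514  0.008   0.1713]
 [ 0.0061 -0.0131 -0.9999  0.2834]
 [ 0.      0.      0.      1.    ]]
```

View pics/w2.png

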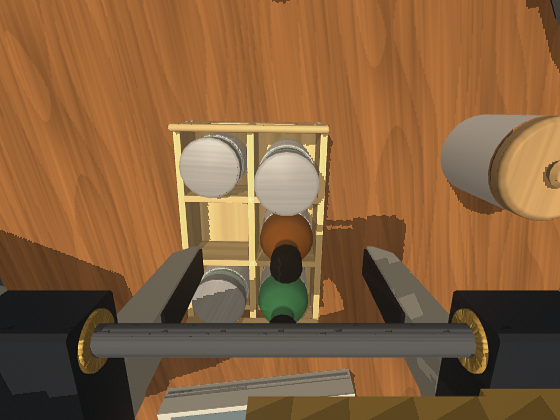

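View pics/t2.png

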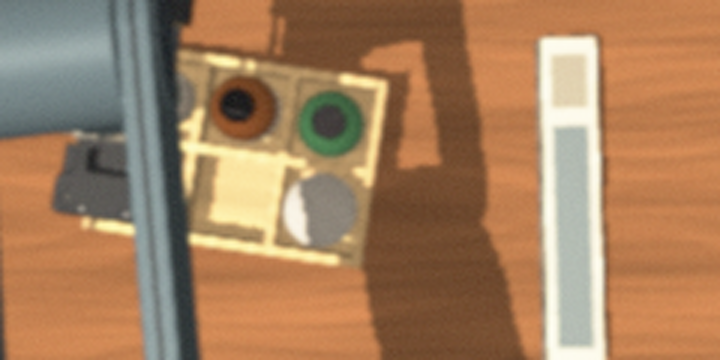

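The wrist view shows the jar lid centred at about (287,183), the squat lid at (211,166), and the brown and green bottles in line at column 285. The top view shows the carton flat and straight, clear on the table to the right.

```bash
python3 - <<'E'
from h import *
T=np.load("T2.npy")@r.camera_info("wrist")["hand_eye"]
a=ray("wrist",(287,183),T);b=ray("scene",(324.7,161))
print(tri(a,b),atz(a,.16),atz(b,.16))
for d in((-32,0),(32,0)):print(atz(ray("wrist",(287+d[0],183),T),.16))
print("squat",atz(ray("wrist",(211,166),T),.095),"brown cap",atz(ray("wrist",(285,263),T),.16))
p=atz(a,.16);go([p[0],p[1],.20],down(-.15));go([p[0],p[1],.125],down(-.15))
E
```

```text
(array([0.554, 0.194, 0.159]), np.float64(0.0013582045506926542)) [0.553  0.1933 0.16  ] [0.556  0.1941 0.16  ]
[0.5262 0.1974 0.16  ]
[0.5798 0.1893 0.16  ]
squat [0.4755 0.2089 0.095 ] brown cap [0.5402 0.1199 0.16  ]
row [0.0224 0.004  0.0837] [-0.0129 -0.0062 -0.0015] rows>= 2.0795953386955373 0.11495541554737132
row [0.0219 0.005  0.1587] [-0.0129 -0.0062 -0.0015] rows>= 3.843236225685946 0.11495541554737132
```

```bash
python3 drive.py '0.022 0.004 0.03 -0.006 -0.003 0 0.078; 0.022 0.004 0.06 -0.012 -0.006 0 0.078; 0.022 0.004 0.083 -0.012 -0.006 0 0.078; 0.022 0.004 0.083 -0.012 -0.006 0 0.078; 0.022 0.004 0.083 -0.012 -0.006 0 0.078; 0.022 0.004 0.083 -0.012 -0.006 0 0.078; 0.022 0.004 0.083 -0.012 -0.006 0 0.078'
python3 - <<'E'
from h import *
print(tool()[:3,3]);go([.5535,.1937,.125],down(-.15))
E
```

```text
t: 9.52
ee_pos: [0.5543, 0.1932, 0.2029]
ee_rot: [0.758, 0.652, 0.001, 0.001]
wrist_force: [0.1, 0.6, 0.5]
width: 0.0781
grip_force: 0.0
[0.5543 0.1932 0.2029]
row [ 0.0003 -0.001   0.0779] [ 0.0028 -0.0013 -0.0006] rows>= 1.8694131907655993 0.024931480497726106
```

```bash
python3 drive.py '0 -0.001 0.02 0 0 0 0.078; 0 -0.001 0.04 0 0 0 0.078; 0 -0.001 0.058 0 0 0 0.078; 0 -0.001 0.07 0 0 0 0.078; 0 -0.001 0.076 0 0 0 0.078; 0 -0.001 0.078 0 0 0 0.078; 0 -0.001 0.078 0 0 0 0.078; 0 -0.001 0.078 0 0 0 0.045; 0 -0.001 0.078 0 0 0 0.045; 0 -0.001 0.078 0 0 0 0.045; 0 -0.001 0.078 0 0 0 0.045; 0 -0.001 0.078 0 0 0 0.045; 0 -0.001 0.078 0 0 0 0.045; 0 -0.001 0.078 0 0 0 0.045' 50
```

```text
t: 10.68
ee_pos: [0.5521, 0.1935, 0.1234]
ee_rot: [0.758, 0.652, 0.0, -0.0]
wrist_force: [-0.5, -0.3, 5.6]
width: 0.0555
grip_force: 50.0
```

```bash
python3 -c "
from h import *
s=r.sense();print(s['joints'],s['ee_pos'])"; python3 drive.py '0 0 -0.01 0 0 0 0.045; 0 0 -0.02 0 0 0 0.045; 0 0 -0.04 0 0 0 0.045; 0 0 -0.06 0 0 0 0.045; 0 0 -0.085 0 0 0 0.045; 0 0 -0.11 0 0 0 0.045; 0 0 -0.14 0 0 0 0.045; 0 0 -0.17 0 0 0 0.045; 0 0 -0.2 0 0 0 0.045; 0 0 -0.23 0 0 0 0.045; 0 0 -0.26 0 0 0 0.045; 0 0 -0.28 0 0 0 0.045; 0 0 -0.28 0 0 0 0.045;  0 0 -0.28 0 0 0 0.045'
python3 - <<'E'
from h import *
from scipy.optimize import least_squares
s=r.sense();print(s['joints'],s['ee_pos'])
E
```

```text
[0.1463 0.4207 1.6051 0.0005 1.1156 0.296 ] [0.5521 0.1935 0.1234]
t: 11.85
ee_pos: [0.5522, 0.1933, 0.4034]
ee_rot: [0.758, 0.652, 0.001, 0.0]
wrist_force: [-0.3, 0.7, -4.5]
width: 0.0557
grip_force: 50.0
[0.146  0.273  1.1296 0.0004 1.7379 0.296 ] [0.5522 0.1933 0.4034]
```

```bash
python3 - <<'E'
from h import *
from scipy.optimize import least_squares
J=np.array([[1.0082,.2593,1.5361,.1933],[-.007,.2187,1.4418,0],[.1463,.4207,1.6051,0],[.146,.273,1.1296,0]])
P=np.array([[.1933,.5144,.2398],[.5351,.1073,.3004],[.5521,.1935,.1234],[.5522,.1933,.4034]])
def res(v):
    L1,L2,k,d,a=v;o=[]
    for j,p in zip(J,P):
        R_=a+L1*np.sin(j[1])+L2*np.sin(j[1]+j[2]);x=np.cos(j[0])*R_-np.sin(j[0])*d;y=np.sin(j[0])*R_+np.cos(j[0])*d
        o+=[x-p[0],y-p[1],k+L1*np.cos(j[1])+L2*np.cos(j[1]+j[2])-p[2]]
    return o
s=least_squares(res,[.4,.4,.1,.1,0]);print(s.x,np.abs(s.fun).max())
L1,L2,k,d,a=s.x
for Lw in(.15,.2,.25,.3):
  h=k+Lw
  for X in(.5,.55,.6):
    for Z in(.3,.4,.5,.6):
      dx,dz=X-Lw-a,Z-h;c=(dx*dx+dz*dz-L1**2-L2**2)/(2*L1*L2)
      if abs(c)<1:
        j3=np.arccos(c);j2=np.arctan2(dx,dz)-np.arctan2(L2*np.sin(j3),L1+L2*np.cos(j3));j5=np.pi/2-j2-j3
        print(Lw,X,Z,np.round([j2,j3,j5],2),"OK" if -.91<j2<2.08 and .19<j3<2.58 and .22<j5 else "")
E
```

```text
[ 0.416   0.4284 -0.0678  0.1109  0.0228] 0.017014051571149102
0.15 0.5 0.3 [-0.13  2.17 -0.47] 
0.15 0.5 0.4 [-0.22  2.   -0.21] 
0.15 0.5 0.5 [-0.25  1.78  0.03] 
0.15 0.5 0.6 [-0.21  1.52  0.26] OK
0.15 0.55 0.3 [-0.01  2.06 -0.48] 
0.15 0.55 0.4 [-0.1   1.89 -0.23] 
0.15 0.55 0.5 [-0.12  1.68  0.01] 
0.15 0.55 0.6 [-0.09  1.42  0.24] OK
0.15 0.6 0.3 [ 0.11  1.93 -0.47] 
0.15 0.6 0.4 [ 0.02  1.78 -0.23] 
0.15 0.6 0.5 [-0.    1.57  0.  ] 
0.15 0.6 0.6 [0.03 1.3  0.24] OK
0.2 0.5 0.3 [-0.19  2.35 -0.6 ] 
0.2 0.5 0.4 [-0.32  2.19 -0.3 ] 
0.2 0.5 0.5 [-0.37  1.99 -0.05] 
0.2 0.5 0.6 [-0.35  1.74  0.18] 
0.2 0.55 0.3 [-0.05  2.24 -0.62] 
0.2 0.55 0.4 [-0.19  2.09 -0.34] 
0.2 0.55 0.5 [-0.24  1.9  -0.08] 
0.2 0.55 0.6 [-0.23  1.66  0.15] 
0.2 0.6 0.3 [ 0.07  2.12 -0.62] 
0.2 0.6 0.4 [-0.06  1.98 -0.35] 
0.2 0.6 0.5 [-0.12  1.79 -0.11] 
0.2 0.6 0.6 [-0.11  1.56  0.13] 
0.25 0.5 0.3 [-0.22  2.53 -0.74] 
0.25 0.5 0.4 [-0.42  2.38 -0.39] 
0.25 0.5 0.5 [-0.5   2.18 -0.11] 
0.25 0.5 0.6 [-0.5   1.95  0.12] 
0.25 0.55 0.3 [-0.08  2.41 -0.77] 
0.25 0.55 0.4 [-0.27  2.28 -0.44] 
0.25 0.55 0.5 [-0.36  2.1  -0.17] 
0.25 0.55 0.6 [-0.37  1.87  0.07] 
0.25 0.6 0.3 [ 0.05  2.29 -0.77] 
0.25 0.6 0.4 [-0.13  2.17 -0.47] 
0.25 0.6 0.5 [-0.22  2.   -0.21] 
0.25 0.6 0.6 [-0.25  1.78  0.03] 
0.3 0.5 0.3 [-0.2   2.69 -0.92] 
0.3 0.5 0.4 [-0.51  2.56 -0.47] 
0.3 0.5 0.5 [-0.63  2.36 -0.16] 
0.3 0.5 0.6 [-0.64  2.13  0.08] 
0.3 0.55 0.3 [-0.06  2.57 -0.95] 
0.3 0.55 0.4 [-0.34  2.46 -0.55] 
0.3 0.55 0.5 [-0.47  2.28 -0.24] 
0.3 0.55 0.6 [-0.5   2.07  0.01] 
0.3 0.6 0.3 [ 0.06  2.45 -0.95] 
0.3 0.6 0.4 [-0.19  2.35 -0.6 ] 
0.3 0.6 0.5 [-0.32  2.19 -0.3 ] 
0.3 0.6 0.6 [-0.37  1.99 -0.05]
```

```bash
python3 - <<'E'
from h import *
F=np.array([[0,0,1.],[1,0,0],[0,1,0]]);print(np.linalg.det(F))
go([.60,.11,.68],F)
E
```

```text
1.0
row [-0.0751  0.06   -0.2766] [-1.5665  0.1172 -0.1182] rows>= 7.021137116339574 12.602943702977058
```

```bash
python3 drive.py '-0.004 0.003 -0.014 -0.06 0.005 -0.005 0.045; -0.01 0.008 -0.037 -0.15 0.011 -0.011 0.045; -0.015 0.012 -0.055 -0.24 0.018 -0.018 0.045; -0.02 0.016 -0.075 -0.34 0.025 -0.026 0.045; -0.025 0.02 -0.095 -0.44 0.033 -0.033 0.045; -0.03 0.024 -0.115 -0.54 0.04 -0.041 0.045; -0.035 0.028 -0.135 -0.64 0.048 -0.048 0.045; -0.04 0.032 -0.155 -0.74 0.055 -0.056 0.045; -0.045 0.036 -0.175 -0.84 0.063 -0.063 0.045; -0.05 0.04 -0.195 -0.94 0.07 -0.071 0.045; -0.055 0.044 -0.215 -1.04 0.078 -0.078 0.045; -0.06 0.048 -0.235 -1.12 0.084 -0.084 0.045; -0.065 0.052 -0.255 -1.18 0.088 -0.089 0.045; -0.07 0.056 -0.27 -1.2 0.09 -0.091 0.045; -0.075 0.06 -0.276 -1.2 0.09 -0.091 0.045; -0.075 0.06 -0.276 -1.2 0.09 -0.091 0.045'
python3 - <<'E'
from h import *
print(r.sense()["joints"],tool());F=np.array([[0,0,1.],[1,0,0],[0,1,0]])
go([.60,.11,.68],F)
E
```

```text
t: 13.18
ee_pos: [0.6006, 0.1093, 0.6756]
ee_rot: [0.598, 0.57, 0.398, 0.399]
wrist_force: [0.5, 0.1, -3.9]
width: 0.0553
grip_force: 50.0
[ 0.0223 -0.2711  1.5501 -0.0701  0.6669  0.0951] [[ 0.0327  0.3641  0.9308  0.6006]
 [ 0.9992 -0.0318 -0.0226  0.1093]
 [ 0.0214  0.9308 -0.3649  0.6756]
 [ 0.      0.      0.      1.    ]]
row [ 0.0008  0.0039 -0.0021] [-0.3732  0.0283 -0.0272] rows>= 0.10738328851345173 3.00204935880422
```

```bash
python3 drive.py '0 0.01 -0.004 -0.05 0.004 -0.004 0.045; 0.001 0.022 -0.009 -0.12 0.009 -0.009 0.045; 0.001 0.036 -0.014 -0.2 0.015 -0.015 0.045; 0.001 0.048 -0.019 -0.28 0.021 -0.02 0.045; 0.002 0.057 -0.022 -0.34 0.026 -0.025 0.045; 0.002 0.06 -0.024 -0.37 0.028 -0.027 0.045; 0.002 0.06 -0.024 -0.37 0.028 -0.027 0.045; 0.002 0.06 -0.024 -0.37 0.028 -0.027 0.045; 0.002 0.06 -0.024 -0.37 0.028 -0.027 0.045'
python3 - <<'E'
from h import *
import cv2
print(r.sense()["joints"],tool())
cv2.imwrite("pics/s3.png",r.get_image("scene")[:,:,::-1])
E
```

```text
t: 13.93
ee_pos: [0.5978, 0.1091, 0.7479]
ee_rot: [0.503, 0.505, 0.497, 0.495]
wrist_force: [0.0, -0.1, -4.4]
width: 0.0557
grip_force: 50.0
[-0.0106 -0.3385  1.7049  0.0622  0.2205 -0.0603] [[-0.003   0.0157  0.9999  0.5978]
 [ 1.     -0.0006  0.003   0.1091]
 [ 0.0006  0.9999 -0.0157  0.7479]
 [ 0.      0.      0.      1.    ]]
```

View pics/s3.png

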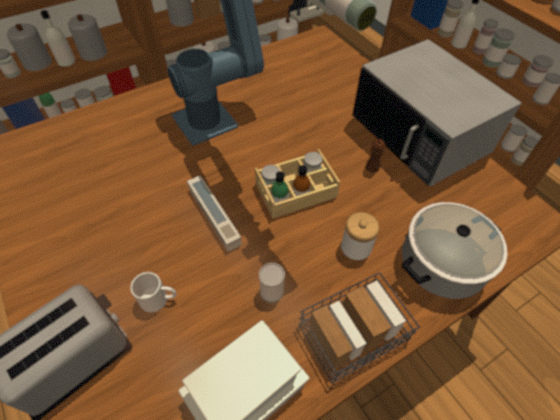

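The jar is held level near (350,15) in the picture, its base facing outward. The caddy bottles still stand and the carton lies flat at (213,212). Joint 5 is sitting at the edge of its range, so I'll ease the tilt back a little before settling.

```bash
python3 drive.py '0 0 0 0.04 0 0 0.045; 0 0 0 0.08 0 0 0.045; 0 0 0 0.12 0 0 0.045; 0 0 0 0.12 0 0 0.045; 0 0 0 0.12 0 0 0.045; 0 0 0 0.12 0 0 0.045; 0 0 0 0.12 0 0 0.045; 0 0 0 0.12 0 0 0.045; 0 0 0 0.12 0 0 0.045; 0 0 0 0.12 0 0 0.045; 0 0 0 0.12 0 0 0.045; 0 0 0 0.12 0 0 0.045'
python3 - <<'E'
from h import *
s=r.sense();print(s["joints"],s["dq"],tool(),s["width"],s["wrist_torque"])
E
```

```text
t: 14.98
ee_pos: [0.5973, 0.109, 0.7499]
ee_rot: [0.531, 0.533, 0.467, 0.465]
wrist_force: [0.2, 0.3, -4.5]
width: 0.0558
grip_force: 50.0
[-0.011  -0.3248  1.5981  0.0333  0.4302 -0.0317] [ 0.0015  0.0002 -0.0016  0.0001 -0.0003 -0.    ] [[-0.0029  0.1321  0.9912  0.5973]
 [ 1.      0.      0.003   0.109 ]
 [ 0.0004  0.9912 -0.1321  0.7499]
 [ 0.      0.      0.      1.    ]] 0.05577459112932016 [-0.0723  1.4286  0.0173]
```

```bash
python3 -c "
from bench import r
print(r.close_job())"
```

```text
the job is handed in; nothing more can be done
None
```

I laid the carton flat on the clear table and handed the job in holding the jar steady about 0.75 m up, tipped about 82° with its base facing straight across; nothing else looked moved in the last picture, and no verdict came back.

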